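# Hang the rinsed dip cup in the drying cabinet

### The arm

A 7-joint arm with a two-finger parallel gripper is mounted at the origin on the work surface. World frame = base frame: x ahead of the robot, y to its left, z up, the work surface at z = 0. Lengths are in m, angles in degrees, forces in N, time in s.
With the tool pointing down it reaches from about 0.35 to 0.775 m from the base axis. Payload 3.1 kg.
Tool frame: the origin (TCP) lies on the centre line of the jaws, within the pads' length; the fingertips stand 17 mm ahead of it and the grasp point (between the pads) lies 2 mm behind it (robot.tip_reach is the distance from the TCP to the fingertips, in m); z points along the fingers, y is the direction in which the jaws open and shut (so a half turn about z gives the same grasp; the last joint's range is limited). The gripper opens to 85 mm and grips with 20 to 120 N. Pads are 22 mm wide; open, the fingers measure 114 mm over their backs; the gripper's body (76 mm by 85 mm) begins 54 mm behind the grasp point. The pads swing forward as they close: fully open they stand 13 mm farther back than shut.
Start: joints at [71.007, 17.813, 0.802, 86.603, -0.252, 75.585, -1.558], TCP at [0.157, -0.527, 0.218] pointing down, gripper open.
Joint ranges: [-154.91, 154.91], [-16.99, 109.72], [-72.82, 74.43], [7.12, 147.25], [-82.49, 262.49], [11.32, 116.49], [-174.64, 174.64]. Speed limits (degrees/s): [159.86, 159.86, 180, 180, 180, 180, 180].

### API

Orientations are given as [roll, pitch, yaw] about the fixed x, y, z axes, in that order (R = Rz(yaw) Ry(pitch) Rx(roll)).
In Python, from station import robot, fingers, vision, workorder, recognise gives the robot as it stands. Calls block until the motion is done:
- robot.move_to(position, orientation): joint-space move of the TCP to a pose.
- robot.line_to(position, orientation=None, velocity=0.15, f_stop=None): straight line of the TCP; orientation=None keeps the orientation; velocity is the mean speed in m/s. With f_stop (N) it stops when the force on the tool has changed by that much, and returns True; else False.
- robot.move_j(angles): joint-space move.
- fingers.gripper_to(opening, force=None): opening from 0.0 (shut) to 1.0 (fully open); force is the grip in N (None keeps the last); returns when the fingers have stopped.
- robot.pause(seconds).
- robot.inverse_kinematics(position, orientation): joint angles nearest the present ones, or None.
- vision.grab_frame(name): name is "side" or "top" or "wrist"; returns the picture (420x560x3 uint8, red, green, blue); there is no depth.
- vision.calibration(name): a dict with "mtx" (3x3 intrinsics, pixels), "k1" (the pictures are not rectified: a ray, as slopes to the right and down, at radius r is drawn at 1 + k1 r^2 times it, then the intrinsics apply), "extrinsics" (4x4, takes a point from world to camera coordinates); the wrist camera has in their place "T_tool_cam" (4x4, takes a point from camera to tool coordinates, whose origin is the TCP and whose axes are the flange's). Camera axes: x right, y up, looking along -z (the intrinsics and any distortion apply to the point x, -y, -z); pixel columns grow to the right and rows downward; lengths in m; the calibration is good to about 2 mm. A picture is of the moment at which its call begins: read the wrist's pose just before it. calibration takes no time and is no camera call.
A pose or a line that the arm cannot do raises robot.PlanningError and nothing moves.
- workorder.close_job(): hands the job in, once; it reports no verdict.
Trained networks look in the newest picture that a camera, given by its name, has taken for a name from the list of things; names that differ only in an ending like _2 or _b are one class to them, and where a whole thing is asked for, a point or a joint stands for the part that bears it (a point fixed in the world has none). Each returns a list of dicts, best first, with "p" (0 to 1); they miss things now and then, are a little off and sometimes report something else, mostly with a low value. They report only what shows in the picture. A call takes as long as a camera call.
- recognise(label, camera): "rect" ([centre column, centre row, width, height] in pixels, round what is visible of it).
Readings, each from a call of its own:
- robot.current_time_s(): time.
- robot.current_joint_positions(): joint angles.
- robot.current_dq(): joint speeds.
- robot.current_joint_torque(): joint torques, N m.
- robot.current_tool_pos(): TCP position.
- robot.current_eef_rot(): TCP orientation.
- robot.current_contact_force(): force on the tool from outside, world axes, zero at the start.
- robot.current_torque(): the same for the moment, N m.
- robot.current_finger_gap(): opening from 0.0 (shut) to 1.0 (fully open).
Only numpy, scipy, OpenCV 4.12 (cv2) and the standard library are available. Lean on these libraries where they do the work, as an engineer would, in place of code of your own. Each camera call takes 0.05 s, during which the arm holds its last target.

### The job

Take the slender dip cup by its upright handle, reach down through the opening in the drying cabinet's roof and hang it by its wire loop on the hook inside, so that it hangs free. Touch no part of the cabinet with the cup or the gripper, and leave the wide dip cup standing where it is.

Things in the scene. Friction and masses are not known exactly. Their poses are not given: they have to be found in the camera images.
- dip_cup: Slender steel dip cup, upright, 150 tall, 0.16 kg. Origin: centre of underside, z up. Cup: diameter 44 mm, height 55. Two 6 mm wires rise from its rim at y = +-21 and close in an arch: a loop in the y-z plane, 36 clear along y, clear on the axis from z = 55 to 105 (arch underside), open both ways along x. Above it the grip, a solid bar 10 (x) by 20 (y), z = 108 to 150. Same after a half turn.
- hook: Steel hook in the cabinet. Origin: seat, the lowest point on top of the 8 mm bar, where the loop rests, 128 above the bench. z up. The tip, at -x, ends 26 in front of the seat and 14 above it; the bar's underside is 8 below the seat; behind, the bar rises 8 and runs +x to the back strip 86 away. The loop passes over the tip from in front, along +x, then down on the seat.
- cabinet: Grey steel drying cabinet fixed on the bench, 220 (x) by 240 (y), 180 high; solid front (-x), open framed sides and back, dark 3 mm floor. Origin: centre of underside; axes parallel to the hook's. Its 4 mm roof (top z = 180) has one opening 150 by 150: x = -85 to +65, y = -75 to +75. Hook seat at x = 20, y = 0, z = 128. All in mm.
- wide_cup: Bystander: wide, low steel dip cup, diameter 68, 35 tall, with the same kind of loop and grip, 150 mm tall in all; stands on the bench near the slender one (either may be nearer the robot). Origin: centre of its underside.

How it is judged (in metres and radians):
At the end, for the whole second after the job is handed in: The slender cup hangs at rest by its loop in the hook's dip, its weight on it: its underside 95 to 112 mm below the seat, within 25 mm along and 20 mm across the hook, upright within 10 degrees; the wide cup stands upright within 30 mm of its start (x of dip_cup in the frame of hook between -0.025 and 0.025 m and y of dip_cup in the frame of hook between -0.02 and 0.02 m and z of dip_cup in the frame of hook between -0.112 and -0.095 m and angle between dip_cup's own z axis and vertical below 0.18 rad and contact force between dip_cup and hook above 0.3 N and linear speed of dip_cup below 0.05 m/s and distance of wide_cup from where it was at the start of the episode below 0.03 m and angle between wide_cup's own z axis and vertical below 0.2 rad); the robot touches nothing.
It fails at once if the cabinet is touched with more than 1 N (contact force between cabinet and anything else above 1 N).
It fails at once if the wide dip cup is moved by more than 30 mm or tipped (distance of wide_cup from where it was at the start of the episode above 0.03 m or angle between wide_cup's own z axis and vertical above 0.3 rad).
It also fails if it takes over 45 s, if anything falls off the work surface, if the arm or the gripper's body presses on something with over 40 N, if the wrist force passes 120 N, or if a joint passes its speed limit or range.

## Working session

There is one attempt and no reset: what is moved stays moved. The work goes in short steps, each a Python script; the robot and the scene stay as the last script left them, time stands still between calls to the robot, and variables do not carry over. Pictures are saved under pics/ and viewed, and the job is handed in when it is done.

```bash
ls; mkdir -p pics; python3 - <<'E'
from station import robot, fingers, vision, workorder, recognise
import cv2
for c in ["side","top","wrist"]:
    im=vision.grab_frame(c); cv2.imwrite(f"pics/{c}0.png",im[:,:,::-1])
    for l in ["dip_cup","wide_cup","hook","cabinet"]:
        print(c,l,[(round(d["p"],2),[round(float(v)) for v in d["rect"]]) for d in recognise(l,c)][:3])
    print({k:v for k,v in vision.calibration(c).items()})
print(robot.current_time_s(),robot.current_tool_pos(),robot.current_eef_rot(),robot.tip_reach)
E
```

```text
pics
side dip_cup [(0.72, [289, 155, 27, 69])]
side wide_cup [(0.67, [221, 191, 47, 78])]
side hook [(0.65, [402, 307, 66, 20])]
side cabinet [(0.9, [384, 318, 231, 204])]
{'mtx': array([[538.11991106,   0.        , 277.47589543],
       [  0.        , 538.11991106, 209.20695859],
       [  0.        ,   0.        ,   1.        ]]), 'k1': -0.12822237807691697, 'extrinsics': array([[ 0.94464128, -0.32797018, -0.00940332, -0.50514915],
       [ 0.2307007 ,  0.64355494,  0.72980424, -0.18644795],
       [-0.23330248, -0.69157256,  0.68359151, -0.83655245],
       [ 0.        ,  0.        ,  0.        ,  1.        ]])}
top dip_cup [(0.76, [181, 184, 34, 33])]
top wide_cup [(0.57, [214, 262, 41, 42])]
top hook [(0.71, [437, 171, 10, 48])]
top cabinet [(0.94, [442, 190, 195, 164]), (0.16, [184, 184, 31, 29])]
{'mtx': array([[389.00713301,   0.        , 281.76441252],
       [  0.        , 389.00713301, 208.64334106],
       [  0.        ,   0.        ,   1.        ]]), 'k1': 0.03580500775543346, 'extrinsics': array([[-0.02134256, -0.99875397,  0.04511091, -0.0127644 ],
       [ 0.99346446,
[... 173 characters left out ...]
p_cup []
wrist wide_cup []
wrist hook []
wrist cabinet []
{'mtx': array([[372.92320872,   0.        , 279.83643178],
       [  0.        , 372.92320872, 210.65015417],
       [  0.        ,   0.        ,   1.        ]]), 'k1': 0.013064806740724619, 'T_tool_cam': array([[ 4.59865147e-05,  9.64817844e-01,  2.62919239e-01,
         6.69457970e-02],
       [ 9.99999976e-01, -1.00337875e-04,  1.93296082e-04,
         6.24499790e-04],
       [ 2.12876267e-04,  2.62919224e-01, -9.64817825e-01,
        -1.55280395e-01],
       [ 0.00000000e+00,  0.00000000e+00,  0.00000000e+00,
         1.00000000e+00]])}
0.75 [ 0.15720375 -0.52709201  0.21822126] [1.79995185e+02 2.50412905e-03 1.66083017e+01] 0.017
```

View pics/side0.png

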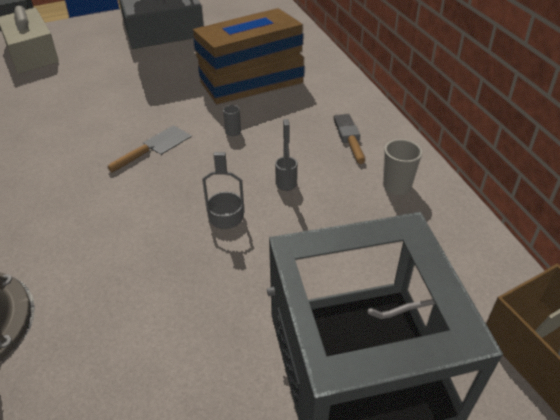

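View pics/top0.png

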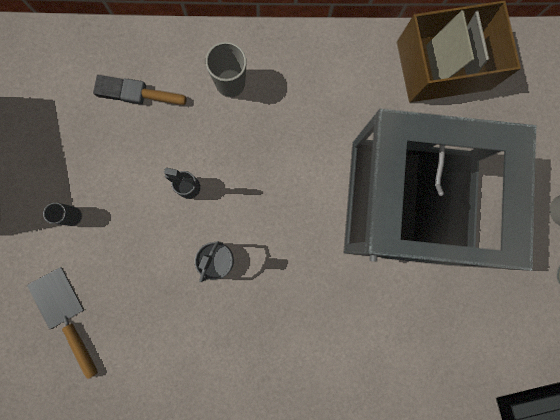

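```bash
python3 - <<'E'
import cv2
t=cv2.imread("pics/top0.png"); s=cv2.imread("pics/side0.png")
def crop(im,x0,y0,w,h,f,n):
    c=cv2.resize(im[y0:y0+h,x0:x0+w],None,fx=f,fy=f,interpolation=cv2.INTER_CUBIC)
    c=cv2.convertScaleAbs(c,alpha=1.6,beta=15)
    for i in range(0,w,20):
        cv2.putText(c,str(x0+i),(i*f,10),0,.35,(0,255,255),1); cv2.line(c,(i*f,12),(i*f,18),(0,255,255),1)
    for i in range(0,h,20):
        cv2.putText(c,str(y0+i),(0,i*f+4),0,.35,(0,255,255),1)
    cv2.imwrite(n,c)
crop(t,340,100,200,176,3*1,"pics/t_cab.png")
crop(t,150,150,110,145,4,"pics/t_cups.png")
crop(s,260,205,240,200,3,"pics/s_cab.png")
crop(s,190,110,130,135,4,"pics/s_cups.png")
E
```

```text
(no output)
```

View pics/t_cab.png

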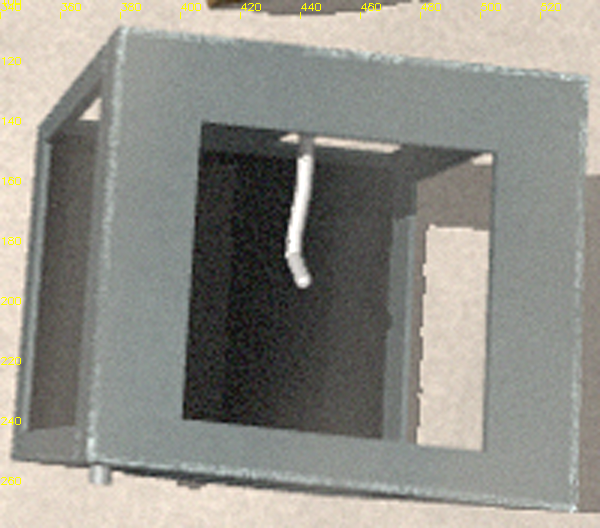

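View pics/t_cups.png

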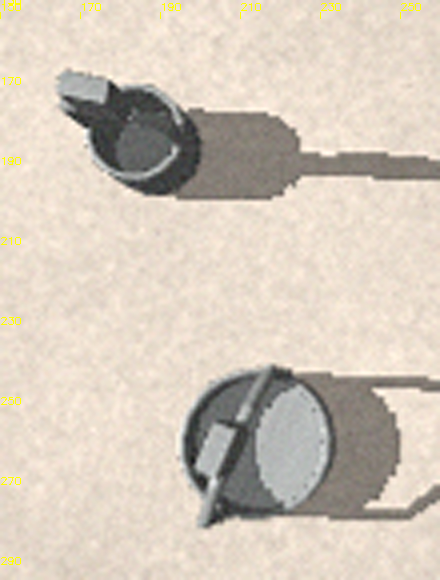

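View pics/s_cab.png

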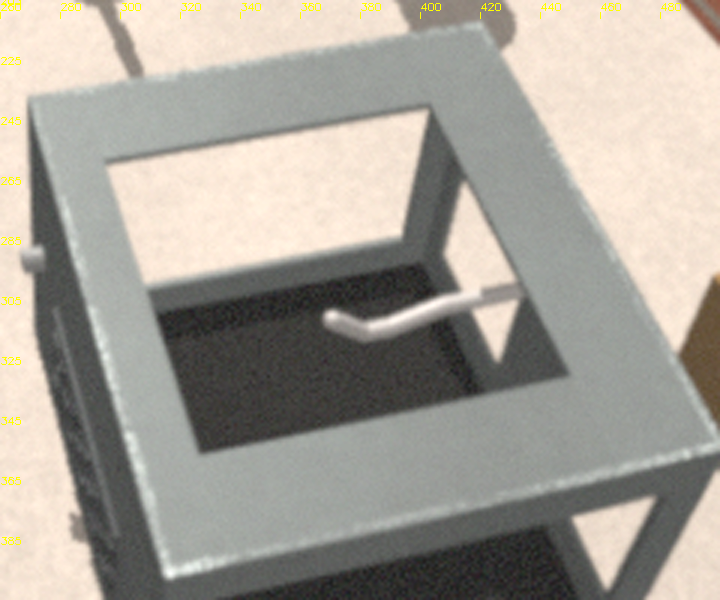

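View pics/s_cups.png

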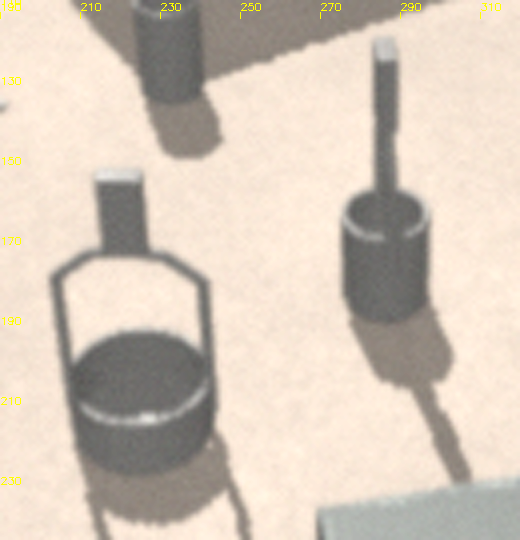

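```bash
cat > h.py <<'E'
import numpy as np, cv2
from scipy.optimize import least_squares
from scipy.spatial.transform import Rotation as R
from station import robot, fingers, vision, workorder, recognise
def ext(c):
    cal=vision.calibration(c)
    if c!="wrist": return cal, cal["extrinsics"]
    T=np.eye(4);T[:3,:3]=R.from_euler('xyz',robot.current_eef_rot(),degrees=True).as_matrix();T[:3,3]=robot.current_tool_pos()
    return cal, np.linalg.inv(T@cal["T_tool_cam"])
def project(c,P,ce=None):
    cal,E=ce or ext(c)
    q=np.atleast_2d(P)@E[:3,:3].T+E[:3,3]
    s=np.c_[q[:,0]/-q[:,2],-q[:,1]/-q[:,2]]
    s=s*(1+cal["k1"]*(s**2).sum(1,keepdims=True))
    return s@cal["mtx"][:2,:2].T+cal["mtx"][:2,2]
def at_z(c,uv,z,ce=None):
    ce=ce or ext(c)
    return least_squares(lambda p:(project(c,[p[0],p[1],z],ce)[0]-uv),[0.5,-0.1]).x
E
cat > fit.py <<'E'
from h import *
O=[[110,120],[110,-120],[-110,-120],[-110,120]]; I=[[65,75],[65,-75],[-85,-75],[-85,75]]
M=np.array([o+[180] for o in O+I])/1e3
top=np.array([(380,109.3),(536,125.7),(532,270.3),(369.7,254.3),(407.7,141),(505.3,151),(502.3,250.3),(401.3,239.7)])
side=np.array([(421.3,213),(500,354),(316,397.3),(270,237.7),(403.3,240.3),(449.3,329.7),(326.7,356),(295,258.7)])
def pts(p):
    c,s=np.cos(p[2]),np.sin(p[2]); return M@np.array([[c,s,0],[-s,c,0],[0,0,1]])+[p[0],p[1],0]
for cs in (["top"],["side"],["top","side"]):
    f=lambda p:np.concatenate([(project(c,pts(p))-dict(top=top,side=side)[c]).ravel() for c in cs])
    r=least_squares(f,[.55,-.35,0]); print(cs,r.x[:2],np.degrees(r.x[2]),np.sqrt((r.fun**2).mean())*1.4)
    p=r.x; 
c,s=np.cos(p[2]),np.sin(p[2])
seat=np.array([p[0]+.02*c,p[1]+.02*s,.128]);print("seat",seat)
for d in [(0,0,0),(-.026,0,.010),(.086,0,.004)]:
    P=seat+[d[0]*c,d[0]*s,d[2]];print(d,project("top",P),project("side",P))
print("grip top",at_z("top",(171,171.75),.15),at_z("side",(286.2,122.5),.15))
# cup rims slender: centre of rim ellipse z=.055 ; base
print("rim",at_z("top",(134/4+150,133/4+150),.055),at_z("side",(386/4+190,213/4+110),.055))
print("wide grip",at_z("top",(219/4+150,447/4+150),.15),at_z("side",(119/4+190,176/4+110),.15))
print("wide rim",at_z("top",(259/4+150,442/4+150),.035),at_z("side",(143/4+190,377/4+110),.035))
E
python3 fit.py
```

```text
['top'] [ 0.56896695 -0.2737572 ] -6.795935145605561 0.7921293019318205
['side'] [ 0.56963882 -0.27482733] -7.002395223832825 1.363739021046814
['top', 'side'] [ 0.56940194 -0.27437202] -6.902213143095752 1.210072931658773
seat [ 0.589257   -0.27677552  0.128     ]
(0, 0, 0) [[439.57031455 181.21139963]] [[385.56837952 312.81922241]]
(-0.026, 0, 0.01) [[441.52186869 196.04545806]] [[367.56663269 312.00620924]]
(0.086, 0, 0.004) [[443.61055646 129.35573856]] [[446.35158178 298.68469639]]
grip top [0.6055377 0.1506529] [0.60464237 0.14850342]
rim [0.6048532  0.15112015] [0.60551506 0.1488478 ]
wide grip [0.46786133 0.09947703] [0.46654816 0.09794102]
wide rim [0.46750088 0.09898513] [0.46788542 0.09646403]
```

```bash
python3 - <<'E'
from h import *
p=robot.current_tool_pos()
robot.line_to([p[0],p[1],.40],velocity=.3)
robot.move_to([.605,.150,.33],[180,0,162])
print(robot.current_time_s(),robot.current_tool_pos(),robot.current_eef_rot(),robot.current_joint_positions())
ce=ext("wrist")
im=vision.grab_frame("wrist")
cv2.imwrite("pics/w1.png",im[:,:,::-1]); np.save("w1E.npy",ce[1])
print(project("wrist",[.605,.15,.15],ce),recognise("dip_cup","wrist"))
E
```

```text
4.375 [0.60550818 0.14854318 0.32994693] [-1.79961006e+02  2.20186874e-02  1.61851395e+02] [ 13.84683452  35.57560034 -59.4022348   58.14380635  30.63085422
 100.25621566  37.72312424]
[[281.5019308  182.51033334]] [{'rect': [281.8, 168.9, 49.0, 45.1], 'p': 0.86}]
```

View pics/w1.png

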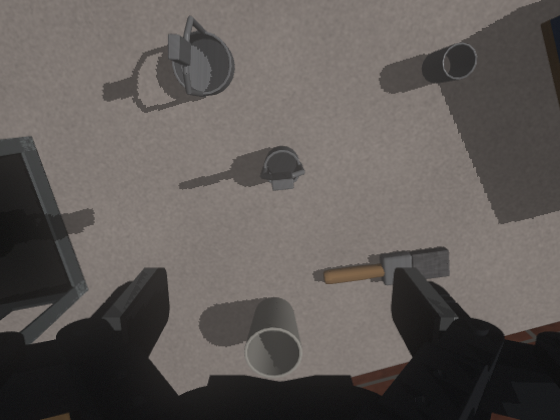

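```bash
python3 - <<'E'
import cv2
s=cv2.imread("pics/w1.png");x0,y0=245,130
c=cv2.resize(s[y0:y0+75,x0:x0+75],None,fx=8,fy=8,interpolation=cv2.INTER_CUBIC)
cv2.imwrite("pics/w1c.png",cv2.convertScaleAbs(c,alpha=1.8,beta=15))
E
```

```text
(no output)
```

View pics/w1c.png

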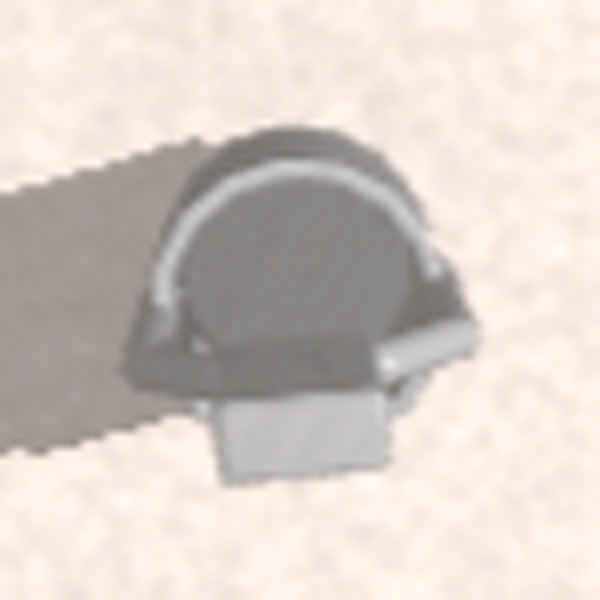

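```bash
cat > fit2.py <<'E'
from h import *
ce=(vision.calibration("wrist"),np.load("w1E.npy"))
uv=np.array([(217,402),(388,392),(388,465),(228,485)])/8+[245,130]
M=np.array([(a,b,.15) for a,b in [(.005,-.01),(.005,.01),(-.005,.01),(-.005,-.01)]])
def rot(y):
    c,s=np.cos(y),np.sin(y);return np.array([[c,-s,0],[s,c,0],[0,0,1]])
best=None
f=lambda p:(project("wrist",M@rot(p[2]).T+[p[0],p[1],0],ce)-uv).ravel()
for y0 in (-20,160,70,-110):
    r=least_squares(f,[.605,.15,np.radians(y0)],x_scale=[.01,.01,.1])
    print(r.x[:2],np.degrees(r.x[2]),r.cost)
# line at shoulders: direction
a=at_z("wrist",np.array((130,375))/8+[245,130],.088,ce);b=at_z("wrist",np.array((475,335))/8+[245,130],.088,ce)
d=b-a;print("shoulders",a,b,np.hypot(*d),np.degrees(np.arctan2(-d[0],d[1])),"mid",(a+b)/2)
E
python3 fit2.py
```

```text
[0.60731971 0.15083024] -12.504266721496656 211.77529723530418
[0.60731971 0.15083023] -12.501538400790809 211.77529725328105
[0.60731971 0.15083023] -12.501083877508556 211.7752973305642
[0.60731971 0.15083024] -12.50575267931711 211.77529754710412
shoulders [0.60383389 0.12768286] [0.61311268 0.17343121] 0.04667984247204186 -11.465335162461164 mid [0.60847329 0.15055703]
```

```bash
sed -i 's/\[(.005,-.01),(.005,.01),(-.005,.01),(-.005,-.01)\]/[(-.005,-.01),(-.005,.01),(.005,.01),(.005,-.01)]/' fit2.py; python3 fit2.py
```

```text
[0.60725173 0.15085031] -13.118818408060191 1.4986226089733696
[0.60725173 0.15085031] -13.118811729567105 1.4986226089722698
[0.60725173 0.15085031] -13.118812339051773 1.4986226089719912
[0.60725173 0.15085031] -13.118819638791802 1.4986226089741705
shoulders [0.60383389 0.12768286] [0.61311268 0.17343121] 0.04667984247204186 -11.465335162461164 mid [0.60847329 0.15055703]
```

```bash
python3 - <<'E'
from h import *
robot.line_to([.6065,.150,.20],[180,0,167.5],velocity=.15)
robot.pause(.2);print(robot.current_tool_pos(),robot.current_eef_rot())
print("stop",robot.line_to([.6065,.150,.134],velocity=.08,f_stop=6))
robot.pause(.2);print(robot.current_tool_pos(),robot.current_contact_force())
fingers.gripper_to(0.0,force=45)
robot.pause(.2)
print(robot.current_finger_gap(),robot.current_tool_pos(),robot.current_contact_force(),robot.current_time_s())
cv2.imwrite("pics/w2.png",vision.grab_frame("wrist")[:,:,::-1])
cv2.imwrite("pics/s2.png",vision.grab_frame("side")[:,:,::-1])
E
```

```text
[0.60693156 0.15045873 0.2011005 ] [1.79941340e+02 9.01475771e-02 1.67496419e+02]
stop False
[0.60682212 0.15024463 0.13465444] [-0.08884883  0.58461198 -0.58511242]
0.19012185825633815 [0.60661595 0.15016879 0.13421938] [-0.33229672 -0.01524823  1.70806346] 7.725
```

View pics/w2.png

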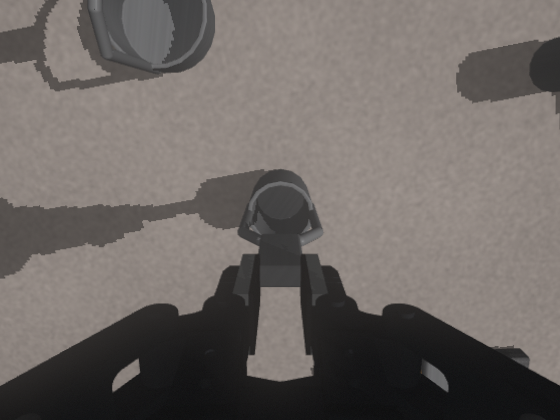

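View pics/s2.png

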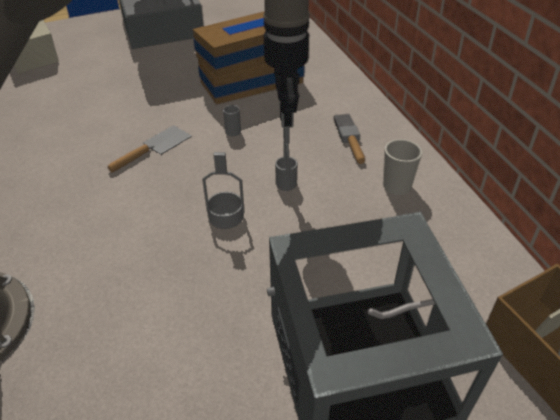

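```bash
cat >> h.py <<'E'
yaw=np.radians(-6.9); C,S=np.cos(yaw),np.sin(yaw); seat=np.array([.58926,-.27678])
def hk(x,y=0): return [seat[0]+x*C-y*S, seat[1]+x*S+y*C]
TY=[180,0,173.1]
E
python3 - <<'E'
from h import *
robot.line_to([.6065,.150,.37],velocity=.15)
print(robot.current_joint_positions())
robot.line_to(hk(-.066)+[.37],TY,velocity=.2)
robot.pause(.3)
print(robot.current_joint_positions().round(1),robot.current_tool_pos(),hk(-.066),robot.current_eef_rot(),robot.current_contact_force(),robot.current_finger_gap(),robot.current_time_s())
ce=ext("wrist");np.save("w3E.npy",ce[1])
for n in("wrist","side","top"): cv2.imwrite(f"pics/{n}3.png",vision.grab_frame(n)[:,:,::-1])
for x in(-.085,.065):
  for y in (-.075,.075): print(x,y,project("wrist",hk(x-.02,y)+[.18],ce))
print(project("wrist",hk(-.026)+[.138],ce),project("wrist",hk(0)+[.128],ce))
E
```

```text
[ 11.32526542  36.03607799 -60.04574746  51.24469856  32.03450124
 106.17301603  44.1446636 ]
[ 58.6  32.7 -64.9  58.7  30.2 104.   88.9] [ 0.52382171 -0.26854703  0.37003537] [np.float64(0.5237380154326566), np.float64(-0.2688509686369133)] [-1.79997771e+02  2.56341335e-04  1.73131039e+02] [ 0.06863753  0.20598885 -2.18228705] 0.19732550783262442 12.1333
-0.085 -0.075 [[197.55187153 139.27241672]]
-0.085 0.075 [[362.16297361 139.36789562]]
0.065 -0.075 [[206.02108994 289.00383186]]
0.065 0.075 [[353.51721588 289.06795889]]
[[279.80831189 210.80574118]] [[279.79388443 230.83225529]]
```

View pics/wrist3.png

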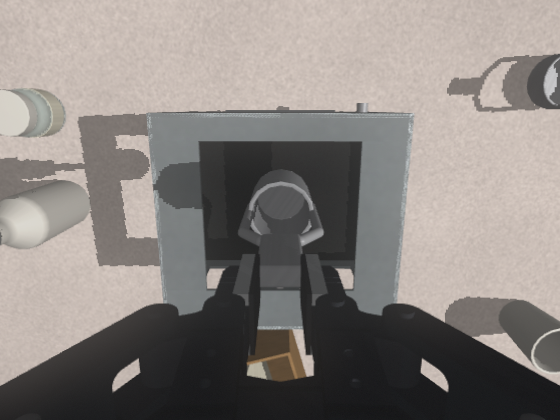

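View pics/side3.png

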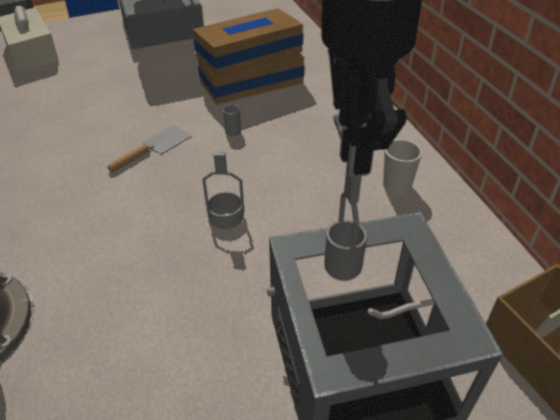

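View pics/top3.png

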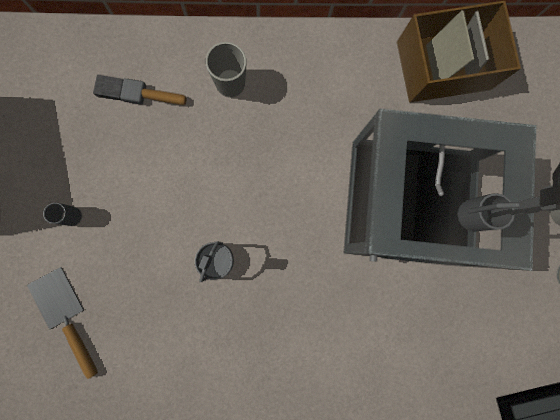

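```bash
python3 - <<'E'
from h import *
print(robot.line_to(hk(-.066)+[.185],TY,velocity=.1,f_stop=5))
robot.pause(.3)
print(robot.current_tool_pos(),hk(-.066),robot.current_contact_force(),robot.current_time_s())
for n in("wrist","side","top"): cv2.imwrite(f"pics/{n}4.png",vision.grab_frame(n)[:,:,::-1])
s=cv2.imread("pics/side4.png")[200:400,260:500];t=cv2.imread("pics/top4.png")[100:280,340:550]
cv2.imwrite("pics/s4c.png",cv2.convertScaleAbs(cv2.resize(s,None,fx=3,fy=3,interpolation=cv2.INTER_CUBIC),alpha=1.6,beta=15))
cv2.imwrite("pics/t4c.png",cv2.convertScaleAbs(cv2.resize(t,None,fx=3,fy=3,interpolation=cv2.INTER_CUBIC),alpha=1.6,beta=15))
E
```

```text
False
[ 0.52380047 -0.26887223  0.18513008] [np.float64(0.5237380154326566), np.float64(-0.2688509686369133)] [ 0.16818534 -0.11885378 -2.16798309] 14.5833
```

View pics/s4c.png

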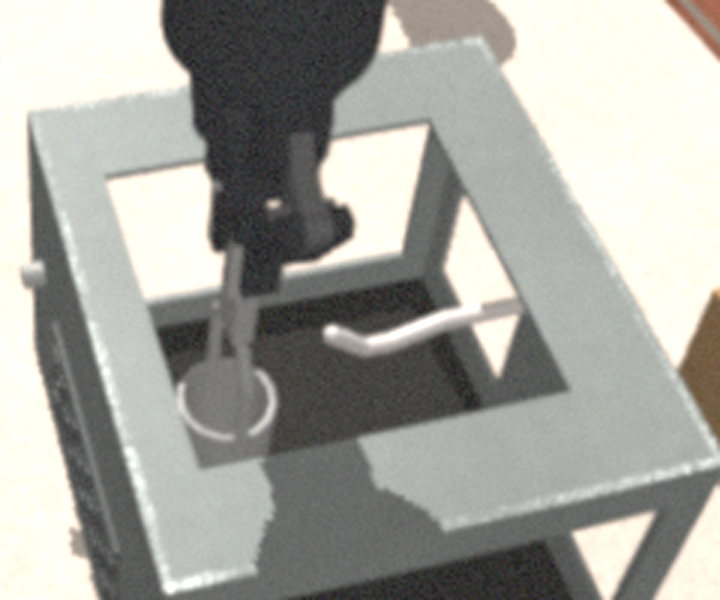

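View pics/t4c.png

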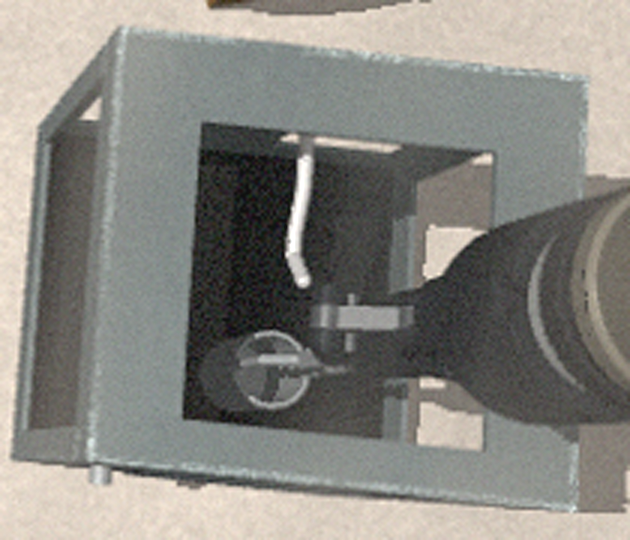

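View pics/wrist4.png

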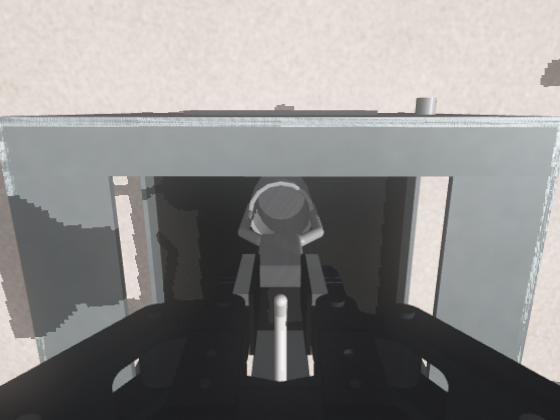

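```bash
python3 - <<'E'
from h import *
print(robot.line_to(hk(0)+[.185],TY,velocity=.06,f_stop=3))
robot.pause(.2)
print(robot.current_tool_pos(),hk(0),robot.current_contact_force(),robot.current_time_s())
for n in("wrist","side"): cv2.imwrite(f"pics/{n}5.png",vision.grab_frame(n)[:,:,::-1])
s=cv2.imread("pics/side5.png")[200:400,260:500]
cv2.imwrite("pics/s5c.png",cv2.convertScaleAbs(cv2.resize(s,None,fx=3,fy=3,interpolation=cv2.INTER_CUBIC),alpha=1.6,beta=15))
E
```

```text
False
[ 0.58901105 -0.27695616  0.18511712] [np.float64(0.58926), np.float64(-0.27678)] [-0.18924388  0.34786722 -1.54256254] 16.1833
```

View pics/s5c.png

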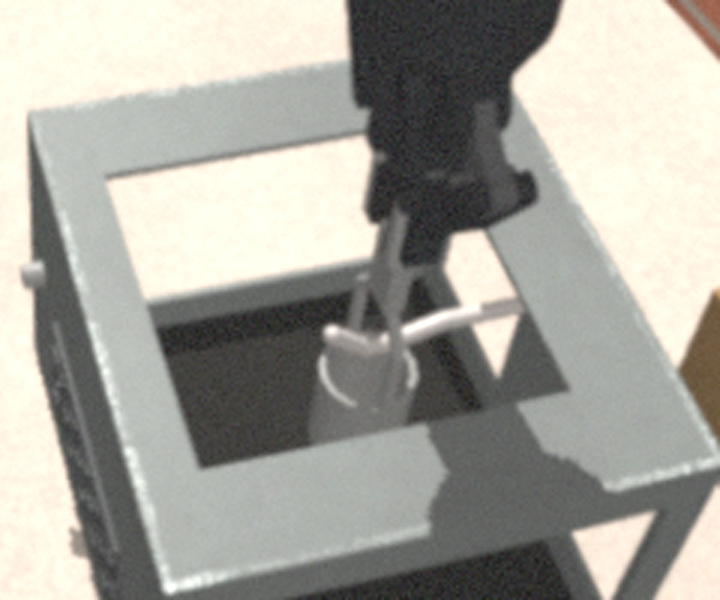

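View pics/wrist5.png

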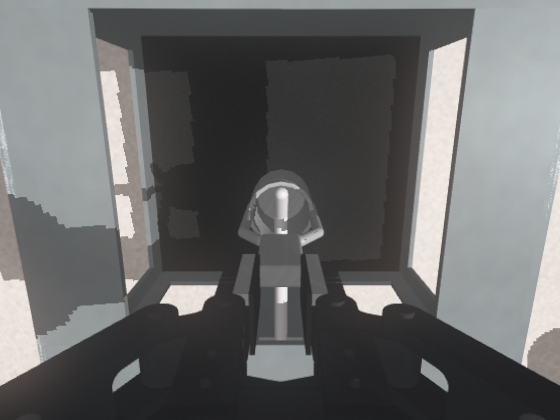

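```bash
python3 - <<'E'
from h import *
print(robot.line_to(hk(0)+[.163],TY,velocity=.04,f_stop=2.5), robot.current_tool_pos())
robot.pause(.2); print(robot.current_contact_force())
print(robot.line_to(hk(0)+[.152],TY,velocity=.02,f_stop=2))
robot.pause(.2)
print(robot.current_tool_pos(),robot.current_contact_force(),robot.current_time_s())
E
```

```text
False [ 0.5893381  -0.27675755  0.16301238]
[-0.16092656 -0.37207544 -1.43284252]
True
[ 0.58932095 -0.27676818  0.1567686 ] [-0.60980503  0.64078653  5.69528151] 17.775
```

```bash
python3 - <<'E'
from h import *
robot.line_to(hk(0)+[.1574],TY,velocity=.02); robot.pause(.2)
print(robot.current_tool_pos(),robot.current_contact_force())
fingers.gripper_to(0.5); robot.pause(.3)
print(robot.current_finger_gap(),robot.current_contact_force(),robot.current_time_s())
for n in("wrist","side"): cv2.imwrite(f"pics/{n}6.png",vision.grab_frame(n)[:,:,::-1])
s=cv2.imread("pics/side6.png")[200:400,260:500]
cv2.imwrite("pics/s6c.png",cv2.convertScaleAbs(cv2.resize(s,None,fx=3,fy=3,interpolation=cv2.INTER_CUBIC),alpha=1.6,beta=15))
E
```

```text
[ 0.58903933 -0.27678006  0.15704487] [-0.72193265  0.4903979   0.43398005]
0.49873468549700856 [ 0.00291221 -0.45790198 -0.62104983] 18.8917
```

View pics/s6c.png

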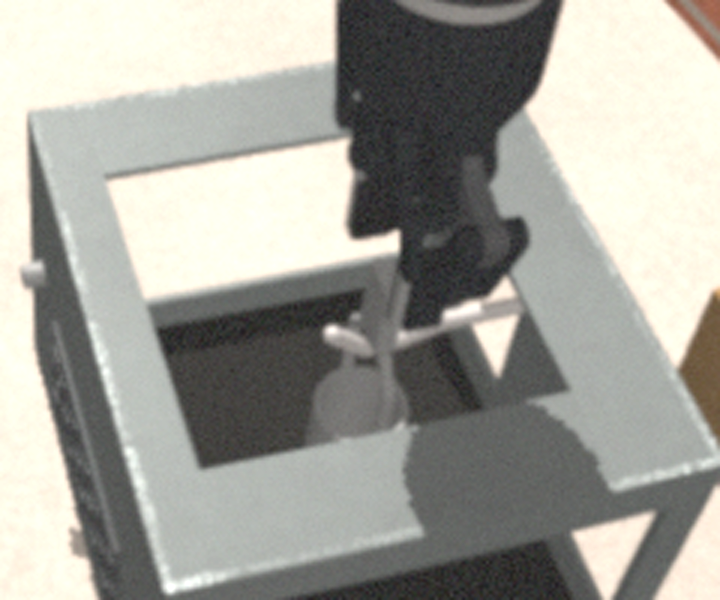

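View pics/wrist6.png

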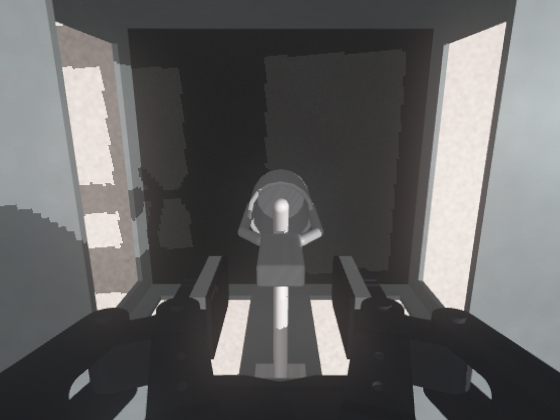

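```bash
python3 - <<'E'
from h import *
print(robot.line_to(hk(0)+[.33],TY,velocity=.1,f_stop=4))
robot.pause(1)
print(robot.current_tool_pos(),robot.current_contact_force(),robot.current_time_s())
ce=ext("wrist")
for n in("wrist","side","top"): cv2.imwrite(f"pics/{n}7.png",vision.grab_frame(n)[:,:,::-1])
for z in (.173,): print("grip expected",[project(n,hk(0)+[z]) for n in("wrist","side","top")])
s=cv2.imread("pics/side7.png")[200:400,260:500];w=cv2.imread("pics/wrist7.png")
cv2.imwrite("pics/s7c.png",cv2.convertScaleAbs(cv2.resize(s,None,fx=3,fy=3,interpolation=cv2.INTER_CUBIC),alpha=1.6,beta=15))
cv2.imwrite("pics/w7b.png",cv2.convertScaleAbs(w,alpha=1.6,beta=15))
print(recognise("wide_cup","top"))
E
```

```text
False
[ 0.58928193 -0.27677688  0.33002965] [0.73549439 0.38433433 0.42487372] 21.8667
grip expected [array([[280.19555871, 188.83704744]]), array([[390.39070358, 291.39856526]]), array([[453.00006733, 175.74560862]])]
[{'rect': [213.5, 261.2, 40.8, 40.3], 'p': 0.81}]
```

View pics/s7c.png

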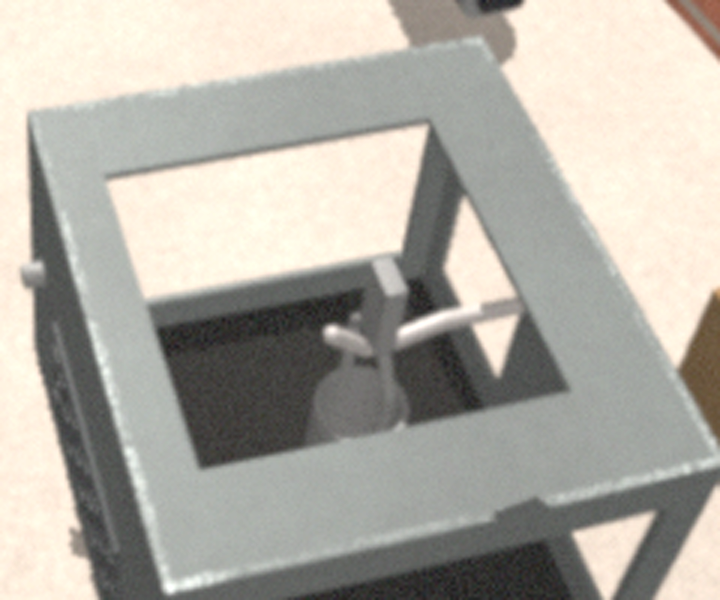

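View pics/w7b.png

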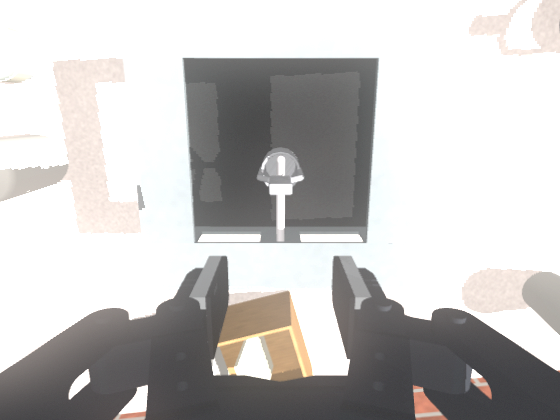

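```bash
python3 - <<'E'
from h import *
a=cv2.imread("pics/side7.png").astype(int); b=vision.grab_frame("side")[:,:,::-1].astype(int)
print("diff",abs(a-b)[280:345,360:400].mean(), abs(a-b)[60:120,0:100].mean())
workorder.close_job(); print(robot.current_time_s())
E
```

```text
diff 1.9876923076923076 1.2313888888888889
the job is handed in; nothing more can be done
the job is handed in; nothing more can be done
```

The slender cup is hanging by its loop on the hook, and the job is handed in at about 22 s on the robot's clock. `close_job` gives no verdict.

I found the cups and the cabinet from the side and top pictures, and got the cup's yaw from the wrist camera. I gripped the handle across its 20 mm faces and went down through the roof opening in front of the hook tip. I then moved the loop back over the tip and lowered it. Contact came at TCP height 0.157 m, exactly where the geometry put it. I eased off, opened the fingers halfway and went straight up.

**Last checks, all in agreement:**
- **Position:** the grip's top face is within about 1 pixel of where it should be in both the side and wrist views.
- **Upright and free:** the cup looks upright and aligned with the hook in those two pictures. This was judged by eye; I did not measure the tilt.
- **At rest:** two side pictures taken shortly apart differ in the cup area by little more than image noise (2.0 against 1.2 grey levels).
- **Wide cup:** it is detected within 1 pixel of its starting place.
- **Cabinet:** the force stops never tripped on the way in or out, and the pictures show no contact with it. The only stop was the loop landing on the hook, about 7 N by the wrist force. Contact force on the cabinet itself could not be read directly.
- **Gripper:** it is clear of everything, with its TCP at 0.33 m.

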